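# Open the canister of unknown thread

## Task

The copper measuring cup was left upturned over the knob of the canister on the steel foot: hang it by its handle on the hook of the stand and let it go. Then unscrew that canister's lid by its black knob (its thread may be right-hand or left-hand: if it stops at once, turn it the other way) and lift it off. Finish while still holding the lid level in the gripper, about 10 cm straight above the open canister, and leave the other things on the counter where they are.

Things in the scene. Friction and masses are not known exactly. Their poses are not given: they have to be found in the camera images.
- canister: Ivory canister, 90 mm across, fixed on a round steel foot. Origin: centre of the underside, z up. Body to 128 mm, then a steel neck 68 mm across to 150 mm. A quick thread of unknown hand (not visible, differs each run) holds the lid: 45 to 75 degrees of turn one way frees it to lift straight up; the other way it stops solid after about 5 degrees. Past 85 degrees it catches again.
- lid: Ivory lid of the canister, 93 mm across, 200 g (may vary). Origin: centre of the skirt's lower edge, which is 131 mm above the canister's origin when closed; z up. Closed, its x axis agrees with the canister's x axis. The flat top is 25 mm above its origin. It turns easily (under 0.15 N m) unless stopped.
- lid_knob (a point): Middle of the lid's black round knob, 52 mm above the lid's origin, on its axis. The knob is an upright cylinder 28 mm across and 22 mm tall on a stem 14 mm across; its middle is 27 mm above the lid's flat top and its top is 11 mm higher.
- cup: Copper measuring cup, upturned: cylinder 54 mm across, 60 mm tall, 3 mm wall, about 120 g, standing mouth down on the lid around its knob. Origin: centre of the mouth; z towards the closed end (up at the start). Its handle, on the +x side in the x-z plane, is a rectangular loop of 6 mm bar: centre lines 54 mm from the axis and 8 and 52 mm above the mouth. Hung and let go, it swings down askew.
- cup_handle (a point): Middle of the opening of the cup's handle loop: 39 mm along the cup's x axis, 30 mm above its mouth. The opening is 24 mm (radial) by 38 mm (along the cup's axis) and is open along the cup's y axis.
- stand: Dark steel hook stand, fixed: round base 100 mm across and 12 mm thick, an upright post 14 mm across and 248 mm tall at its centre, and a level hook bar 7 mm thick at 240 mm height pointing along the stand's -x axis. Origin: centre of the underside.
- hook_tip (a point): Upturned end of the hook bar: 94 mm from the post's axis along the stand's -x and 12 mm above the bar's centre line (the end itself is 7 mm thick).
- hook_seat (a point): Top of the hook bar half way along it, 50 mm from the post's axis; the handle should rest on the bar anywhere between post and upturned end.
- jar_a: another ivory canister with black knob, closed, loose, 90 mm across and 190 mm tall; leave alone. Origin: centre of the underside.
- jar_b: another ivory canister with black knob, closed, loose, 90 mm across and 190 mm tall; leave alone. Origin: centre of the underside.
- jar_c: another ivory canister with black knob, closed, loose, 90 mm across and 190 mm tall; leave alone. Origin: centre of the underside.
- bowl: white bowl, 110 mm across, 50 mm tall; leave alone. Origin: centre of the underside.
- tin: brass tin, 60 mm across, 90 mm tall; leave alone. Origin: centre of the underside.
- spoon: steel spoon lying flat; leave alone. Origin: centre of the underside.
- carton: cardboard box 90 x 120 x 70 mm; leave alone. Origin: centre of the underside.
There are look-alikes about, which are no part of the job. There is more than one size of the stand; the job needs the larger. Leave any green look-alike of the lid alone.

How it is judged (in metres and radians):
On the way, in this order (a step that is already met when the one before it is completed fails the run):
1. the cup hangs by its handle on the hook, let go (x of cup_handle in the frame of stand between -0.095 and -0.008 m and distance between cup_handle and hook_seat below 0.065 m and z of cup_handle in the frame of stand between 0.195 and 0.25 m and contact force between cup and stand above 0.2 N and contact force between each of the fingers, the arm and cup below 0.05 N), for 0.3 s.
2. the lid has been turned loose on the canister (angle between the x axis of lid and the x axis of canister, either way round above 0.5 rad and z of lid in the frame of canister below 0.16 m), for 0.05 s.
At the end, for the whole second after the job is handed in: The cup hangs by its handle on the hook bar (it may still sway), untouched by the robot; the canister's lid is held still in the fingers alone, at least 60 mm above its closed height, within 50 mm sideways of the canister's axis and within 17 degrees of level (all of step 1 and z of lid in the frame of canister above 0.191 m and horizontal distance between lid and canister below 0.05 m and angle between lid's own z axis and vertical below 0.3 rad and linear speed of lid below 0.03 m/s and contact force between the fingers and lid above 1 N and contact force between lid and canister below 0.05 N and contact force between lid and cup below 0.05 N and contact force between lid and stand below 0.05 N); the arm keeps its last pose, push and grip.
It fails at once if another thing on the counter was shifted by more than 30 mm (distance of any of jar_a, jar_b, jar_c, bowl, tin, spoon, carton from where it was at the start of the episode above 0.03 m).
It also fails if it takes over 58 s, if anything falls off the work surface, if the arm or the gripper's body presses on something with over 40 N, if the wrist force passes 120 N, or if a joint passes its speed limit or range.

## Robot

A 6-joint arm with a two-finger parallel gripper is mounted at the origin on the work surface. World frame = base frame: x ahead of the robot, y to its left, z up, the work surface at z = 0. Lengths are in m, angles in degrees, forces in N, time in s.
With the tool pointing down it reaches from about 0.375 to 0.9 m from the base axis. Payload 3.1 kg.
Tool frame: the origin (TCP) lies on the centre line of the jaws, within the pads' length; the fingertips stand 25 mm ahead of it and the grasp point (between the pads) lies 6 mm ahead of it; z points along the fingers, y is the line along which they close (so a half turn about z gives the same grasp; the last joint's range is limited). The gripper opens to 87 mm and grips with 3 to 60 N. Pads are 19 mm wide; open, the fingers measure 117 mm over their backs; the gripper's body (75 mm by 190 mm) begins 51 mm behind the grasp point.
Start: joints at [-86.889, 30.224, 82.088, -0, 67.689, -10.227], TCP at [0.144, -0.608, 0.224] pointing down, gripper open.
Joint ranges: [-176.69, 176.69], [-43.24, 126.21], [12.49, 139.97], [-82, 262], [0, 151.66], [-163.58, 163.58]. Speed limits (degrees/s): [159.86, 159.86, 180, 180, 180, 180].

## Interface

Orientations are given as a 3x3 rotation matrix whose columns are the frame's x, y, z axes.
In Python, from rig import * gives the robot as it stands.
- The arm moves only by the tool step_arm, never from a script. Its argument "steps" is a list of rows, each a list of 7 numbers: the shift along the tool's x, y, z normalised to -1 to 1, where 1 is 0.3 m, then the turn, a rotation vector about the tool's x, y, z normalised to -1 to 1, where 1 is 45 degrees, then the gripper's target within -1 to 1 (shut at 1, half-way at 0, fully open at -1). A call has 1 to 8 rows; each row is the pose to reach, as a shift and turn from the pose commanded when the call began, along the tool's axes at that moment; what a row does not reach only later rows make up. A row lasts 1/12 s, in which the tool goes at most 41.7 mm and 7.16 degrees, less where a joint would pass 70% of its speed; a pose out of reach is approached as far as the arm can. A call with a number of a shift or a turn outside -1 to 1 is refused whole. A call with a gripper value outside its range is refused whole. The fingers move at their own pace and stop on an object; the grip force is fixed at half the most. Time passes only in rows, so rows that repeat a pose let the fingers close. It gives the time, the measured TCP pose, the force, the opening and the grip force at its end, in the units of the state.
- read_state(): the state, without advancing time (a new reading comes with each control period).
- capture(name): name is "scene" or "top"; returns a dict with "image" (400x640x3 uint8, red, green, blue), "vertical_fov" (degrees; the focal length in pixels is half the picture's height over the tangent of half this angle, whatever the lens; pixels are square), "cx", "cy" (the principal point, pixels), "world_from_camera" (4x4, takes a point from camera to world coordinates). Camera axes: x right, y down, z forward; pixel columns grow to the right and rows downward; lengths in m; the calibration is good to about 2 mm. A picture is of the moment at which its call begins. There is no depth.
- hand_in(): hands the job in; it is judged then, once.
The state is a dict: "time_s": time; "joint_positions": joint angles; "qvel": joint speeds; "tau": joint torques, N m; "position": TCP position; "tcp_rot": TCP orientation; "force": force on the tool from outside, world axes, zero at the start; "moment": the same for the moment, N m; "opening": opening from 0.0 (shut) to 1.0 (fully open); "grasp_force": force on a finger pad.
Only numpy, scipy, OpenCV 4.12 (cv2) and the standard library are available. Lean on these libraries where they do the work, as an engineer would, in place of code of your own. Each camera call takes 0.05 s, during which the arm holds its last target. There are 200 camera calls.

## Working session

There is one attempt and no reset: what is moved stays moved. The work goes in short steps, Python scripts to look and compute and a tool call to move; the robot and the scene stay as the last step left them, time stands still between calls to the robot, and variables do not carry over. Pictures are saved under pics/ and viewed, at most 10 in all, crops included, and the job is handed in when it is done.

Besides the shell and the picture viewer there is one more tool, called after "Emit:" as a command line: name --pt "numbers of a row" for each row, then --argument value for the rest. step_arm: Moves the arm, as the interface text tells. Scaled input: -1 to 1 covers 0.3 m each way for a shift and 45 degrees each way for a turn. Its arguments: {"type":"object","properties":{"steps":{"type":"array"}},"required":["steps"]}

```bash
mkdir -p pics
python3 - <<'E'
from rig import *
import cv2,pickle
d={}
for n in("scene","top"):
    c=capture(n);d[n]=c
    cv2.imwrite(f"pics/{n}0.png",c["image"][:,:,::-1]);print(n,c["vertical_fov"],c["cx"],c["cy"],c["world_from_camera"].round(3).tolist())
pickle.dump(d,open("c0.pkl","wb"))
s=read_state();print(s["time_s"],s["position"],s["tcp_rot"],s["opening"])
E
```

```text
scene 56.31823709420554 327.919698166244 196.157275341376 [[0.035, 0.604, -0.797, 1.537], [0.999, -0.031, 0.021, -0.025], [-0.012, -0.797, -0.604, 0.941], [0.0, 0.0, 0.0, 1.0]]
top 42.59582065951746 312.5330812384266 208.44966939982794 [[0.006, -0.997, 0.081, 0.39], [-1.0, -0.005, 0.02, -0.004], [-0.019, -0.081, -0.997, 1.95], [0.0, 0.0, 0.0, 1.0]]
0.1 [ 0.1441794  -0.60746697  0.22306158] [[ 9.73026150e-01  2.30694824e-01 -9.65080860e-05]
 [ 2.30694564e-01 -9.73024232e-01  1.96508734e-03]
 [ 3.59430771e-04 -1.93434526e-03 -9.99998065e-01]] 1.002939359108428
```

View pics/scene0.png

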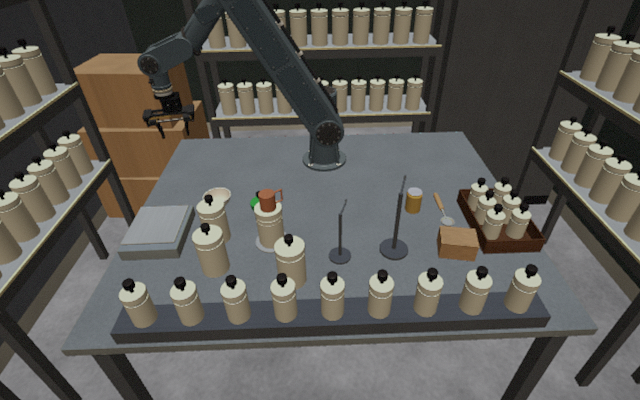

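View pics/top0.png

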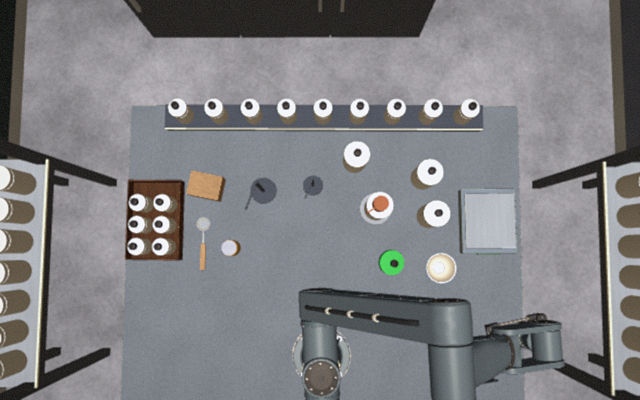

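The scene shows the target canister with the copper cup at scene (268,200) / top (379,204). The lookalikes are the jars at top (430,172), (437,213) and (357,154), the shelf, tray and rack jars, and the green lid at (392,262). The larger stand is at scene (394,248) / top (263,191); the small one is at scene (340,255) / top (313,185). I'll check these in close crops.

Run:
```python
import cv2,pickle,numpy as np
d=pickle.load(open("c0.pkl","rb"))
def crop(n,x,y,w=50,h=37):
    im=cv2.resize(d[n]["image"][y:y+h,x:x+w,::-1],None,fx=8,fy=8,interpolation=cv2.INTER_CUBIC)
    for k in range(0,w,10): cv2.putText(im,str(x+k),(k*8,8),0,.3,(0,255,255));cv2.line(im,(k*8,8),(k*8,14),(0,255,255))
    for k in range(0,h,10): cv2.putText(im,str(y+k),(0,k*8+4),0,.3,(0,255,255))
    return im
a=np.hstack([crop("scene",245,183),crop("top",355,187)])
b=np.hstack([crop("scene",375,172),crop("top",237,174)])
cv2.imwrite("pics/crop1.png",np.vstack([a,b]))
```

```text
(no output)
```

View pics/crop1.png

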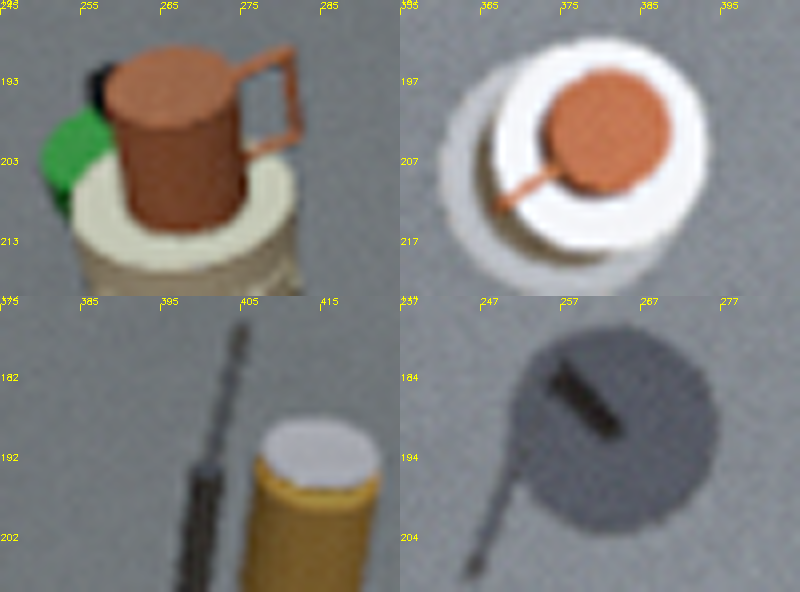

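```bash
cat > h.py <<'E'
import numpy as np,pickle
d=pickle.load(open("c0.pkl","rb"))
def ray(n,u,v,d=d):
    c=d[n];f=200/np.tan(np.radians(c["vertical_fov"]/2));T=c["world_from_camera"]
    r=T[:3,:3]@np.array([(u-c["cx"])/f,(v-c["cy"])/f,1]);return T[:3,3],r/np.linalg.norm(r)
def onz(n,u,v,z,d=d):
    o,r=ray(n,u,v,d);return o+r*(z-o[2])/r[2]
def tri(s,t,d=d):
    (a,r),(b,q)=ray("scene",*s,d),ray("top",*t,d)
    k=np.linalg.lstsq(np.c_[r,-q],b-a,rcond=None)[0];p,w=a+k[0]*r,b+k[1]*q
    return ((p+w)/2).round(4),np.linalg.norm(p-w).round(4)
def proj(n,p,d=d):
    c=d[n];f=200/np.tan(np.radians(c["vertical_fov"]/2));T=c["world_from_camera"]
    x=T[:3,:3].T@(np.array(p)-T[:3,3]);return np.array([c["cx"]+f*x[0]/x[2],c["cy"]+f*x[1]/x[2]]).round(1)
E
python3 - <<'E'
from h import *
g=.44
P=lambda x,y:(x-g,y-g)
print("cuptop",tri(P(266.5,193.6),P(381,203.25)))
for z in(.216,.226,.236):print(onz("top",*P(381,203.25),z),onz("scene",*P(266.5,193.6),z),"lid",onz("top",*P(380.4,205.5),z-.06))
print("handle outer top",tri(P(281.6,189.3),P(367.9,212.4)), "z210",onz("scene",*P(281.6,189.3),.22))
print("posttop",tri(P(400.9,193.2),P(257,183.2)))
print("tip",tri(P(405.2,175.6),P(246.1,208.9)))
print("base",onz("top",*P(263.9,190.7),.012),onz("scene",394,249,.012))
E
```

```text
cuptop (array([ 0.5516, -0.2007,  0.2136]), np.float64(0.0013))
[ 0.55134214 -0.19975619  0.216     ] [ 0.55478915 -0.20081354  0.216     ] lid [ 0.54899574 -0.2043986   0.156     ]
[ 0.55041256 -0.19862727  0.226     ] [ 0.56833443 -0.19839355  0.226     ] lid [ 0.54811033 -0.20328157  0.166     ]
[ 0.54948298 -0.19749836  0.236     ] [ 0.5818797  -0.19597356  0.236     ] lid [ 0.54722491 -0.20216453  0.176     ]
handle outer top (array([ 0.5207, -0.1555,  0.2068]), np.float64(0.0015)) z210 [ 0.53898226 -0.15242126  0.22      ]
posttop (array([0.6147, 0.2212, 0.2459]), np.float64(0.0058))
tip (array([0.5272, 0.2535, 0.2517]), np.float64(0.0018))
base [0.61627983 0.22202159 0.012     ] [0.62601595 0.2243719  0.012     ]
```

```bash
cat >> h.py <<'E'
def plan(p,yaw=None):
    """numbers for TCP target p, tool x axis at world azimuth yaw (deg), pointing down"""
    from rig import read_state
    from scipy.spatial.transform import Rotation as Ro
    s=read_state();R=np.array(s["tcp_rot"]);t=R.T@(np.array(p)-s["position"])/.3
    out=t.round(3).tolist()
    if yaw is not None:
        c,q=np.cos(np.radians(yaw)),np.sin(np.radians(yaw))
        G=np.array([[c,q,0],[q,-c,0],[0,0,-1.]])
        out+=(Ro.from_matrix(R.T@G).as_rotvec(degrees=True)/45).round(3).tolist()
    print(np.round(s["time_s"],2),np.round(s["position"],4),"force",np.round(s["force"],1),"mom",np.round(s["moment"],2),"open",round(float(s["opening"]),3),"grip",np.round(s["grasp_force"],1),"q",np.round(s["joint_positions"],0),"->",out)
E
python3 -c "
from h import *
plan([.35,-.40,.31],60);plan([.5515,-.2007,.30],124)"
```

```text
0.1 [ 0.1442 -0.6075  0.2231] force [ 0.3  0.4 -0.6] mom [ 0.    0.03 -0.05] open 1.003 grip 0.0 q [-87.  30.  82.   0.  68. -10.] -> [0.827, -0.515, -0.289, -0.002, -0.001, -1.037]
0.1 [ 0.1442 -0.6075  0.2231] force [ 0.3  0.4 -0.6] mom [ 0.    0.03 -0.05] open 1.003 grip 0.0 q [-87.  30.  82.   0.  68. -10.] -> [1.634, -1.007, -0.254, -0.001, -0.003, -2.459]
```

Emit:
step_arm --pt "0.1 -0.06 -0.15 0 0 -0.15 -1" --pt "0.2 -0.12 -0.29 0 0 -0.3 -1" --pt "0.83 -0.515 -0.29 0 0 -1 -1" --pt "0.83 -0.515 -0.29 0 0 -1 -1" --pt "0.83 -0.515 -0.29 0 0 -1 -1" --pt "0.83 -0.515 -0.29 0 0 -1 -1" --pt "0.83 -0.515 -0.29 0 0 -1 -1" --pt "0.83 -0.515 -0.29 0 0 -1 -1"

```text
time_s: 0.77
position: [0.3522, -0.3976, 0.3109]
tcp_rot: [[0.523, 0.853, 0.0], [0.853, -0.523, 0.001], [0.001, -0.001, -1.0]]
force: [0.7, -0.9, -0.1]
opening: 0.996
grasp_force: 0.0
```

```bash
python3 -c "
from h import *
plan([.5515,-.2007,.30],124)"
```

```text
0.77 [ 0.3522 -0.3976  0.3109] force [ 0.7 -0.9 -0.1] mom [-0.08 -0.08 -0.02] open 0.996 grip 0.0 q [-61.  17.  89.   0.  74. -29.] -> [0.907, 0.223, 0.037, 0.0, -0.002, -1.456]
```

Emit:
step_arm --pt "0.9 0.22 0.03 0 0 -1 -1" --pt "0.9 0.22 0.03 0 0 -1 -1" --pt "0.9 0.22 0.03 0 0 -1 -1" --pt "0.9 0.22 0.03 0 0 -1 -1" --pt "0.9 0.22 0.03 0 0 -1 -1" --pt "0.9 0.22 0.03 0 0 -1 -1" --pt "0.9 0.22 0.03 0 0 -1 -1"

```text
time_s: 1.35
position: [0.5506, -0.2019, 0.3014]
tcp_rot: [[-0.237, 0.971, 0.0], [0.971, 0.237, 0.002], [0.001, 0.0, -1.0]]
force: [0.3, 0.2, -0.2]
opening: 1.002
grasp_force: 0.0
```

```bash
python3 -c "
from h import *
plan([.5515,-.2007,.30],124)"
```

```text
1.35 [ 0.5506 -0.2019  0.3014] force [ 0.3  0.2 -0.2] mom [-0.   -0.15  0.05] open 1.002 grip 0.0 q [-31.  23.  82.   0.  75. -45.] -> [0.003, 0.004, 0.005, 0.001, -0.002, -0.45]
```

Emit:
step_arm --pt "0.003 0.004 0 0 0 -0.45 -1" --pt "0.003 0.004 0 0 0 -0.45 -1" --pt "0.003 0.004 0 0 0 -0.45 -1" --pt "0.003 0.004 0.08 0 0 -0.45 -1" --pt "0.003 0.004 0.15 0 0 -0.45 -1" --pt "0.003 0.004 0.22 0 0 -0.45 -1" --pt "0.003 0.004 0.3 0 0 -0.45 -1" --pt "0.003 0.004 0.3 0 0 -0.45 -1"

```text
time_s: 2.02
position: [0.5464, -0.2021, 0.207]
tcp_rot: [[-0.553, 0.833, -0.009], [0.833, 0.553, 0.006], [0.01, -0.005, -1.0]]
force: [-0.3, 0.9, 0.5]
opening: 1.001
grasp_force: 0.0
```

Run:
```python
from h import *
from rig import capture
import cv2
plan([.5515,-.2007,.211],124)
c=capture("scene");im=c["image"][150:250,205:335,::-1]
cv2.imwrite("pics/g1.png",cv2.resize(im,None,fx=6,fy=6,interpolation=cv2.INTER_CUBIC))
```

```text
2.02 [ 0.5464 -0.2021  0.207 ] force [-0.3  0.9  0.5] mom [ 0.07 -0.15 -0.03] open 1.001 grip 0.0 q [-31.  28.  89.  -0.  63. -65.] -> [-0.005, 0.017, -0.013, -0.006, -0.013, -0.009]
```

View pics/g1.png

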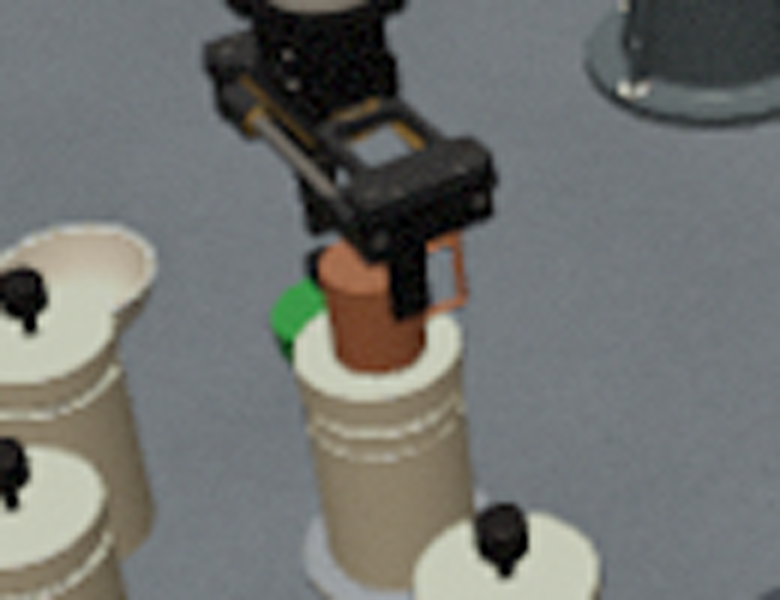

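The picture shows the open fingers straddling the copper cup, the near finger at crop (408,265) and the handle clear of it. I'll close now.

Emit:
step_arm --pt "-0.004 0.012 -0.01 0 0 0 -1" --pt "-0.004 0.012 -0.01 0 0 0 0.5" --pt "-0.004 0.012 -0.01 0 0 0 1" --pt "-0.004 0.012 -0.01 0 0 0 1" --pt "-0.004 0.012 -0.01 0 0 0 1" --pt "-0.004 0.012 -0.01 0 0 0 1" --pt "-0.004 0.012 -0.01 0 0 0 1" --pt "-0.004 0.012 -0.01 0 0 0 1"

```text
time_s: 2.73
position: [0.5536, -0.203, 0.2153]
tcp_rot: [[-0.553, 0.833, 0.001], [0.833, 0.553, -0.0], [-0.001, 0.001, -1.0]]
force: [0.9, 0.2, 1.0]
opening: 0.595
grasp_force: 30.0
```

Emit:
step_arm --pt "0 0 0 0 0 0 1" --pt "0 0 -0.05 0 0 0 1" --pt "0 0 -0.12 0 0 0 1" --pt "0 0 -0.2 0 0 0 1" --pt "0 0 -0.28 0 0 0 1" --pt "0 0 -0.36 0 0 0 1" --pt "0 0 -0.4 0 0 0 1"

```text
time_s: 3.32
position: [0.5541, -0.2035, 0.3377]
tcp_rot: [[-0.553, 0.833, 0.003], [0.833, 0.553, -0.002], [-0.003, 0.001, -1.0]]
force: [0.2, -0.1, -1.4]
opening: 0.597
grasp_force: 30.0
```

Run:
```python
from h import *
from rig import capture
import cv2
plan([.43,.0,.32],90)
ims=[]
d={}
for n in("scene","top"): d[n]=capture(n)
pickle.dump(d,open("c1.pkl","wb"))
p=np.array([.5515,-.2007,.3])
for n in d:
    u,v=proj(n,p,d).astype(int);im=d[n]["image"][v-35:v+35,u-35:u+35,::-1];ims.append(cv2.resize(im,(400,400),interpolation=cv2.INTER_CUBIC));print(n,u-35,v-35)
cv2.imwrite("pics/g2.png",np.hstack(ims))
```

```text
3.32 [ 0.5541 -0.2035  0.3377] force [ 0.2 -0.1 -1.4] mom [-0.04 -0.18 -0.03] open 0.597 grip 30.0 q [-31.  21.  79.  -0.  80. -65.] -> [0.794, 0.031, 0.056, 0.003, 0.004, 0.747]
scene 228 136
top 348 165
```

View pics/g2.png

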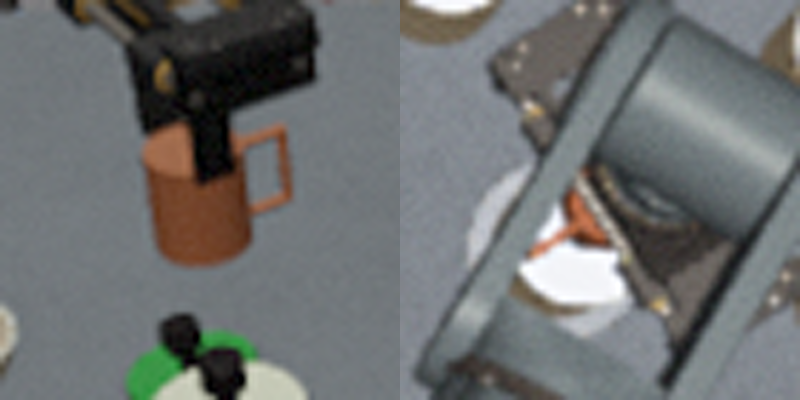

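The cup is held upright and clear of the knob. The handle's outer corners are at crop (284,128) and (290,203) on the left. I'll fit the in-hand pose to those corners.

Run:
```python
from h import *
from scipy.optimize import least_squares
d=pickle.load(open("c1.pkl","rb"))
k=70/400
obs=np.array([[284,131],[288,203],[152+98-2,206],[237,148]])*k+[228-.4,136-.4]  # outer top, outer bottom, bottom inner, top inner
bot=np.array([205,265])*k+[228-.4,136-.4]
def pts(v):
    yaw,x,y,z=v; a=np.radians(yaw)
    f=lambda r,h:[x+r*np.cos(a),y+r*np.sin(a),z+h]
    return [f(.054,.052),f(.054,.008),f(.027,.008),f(.027,.052)]
P=lambda v:np.array([proj("scene",p,d) for p in pts(v)])
v0=[124,.5541,-.2035,.3387-.06]
print(obs.round(1),P(v0),"rim",bot)
for dz in(0,.003,.006):
  q=lambda v:proj("scene",[v[1]+.0,v[2],v[3]],d)
  print(dz,P([124,.5541,-.2035,.2787+dz])[0:2].tolist())
for yaw in(116,120,128,132):print(yaw,P([yaw,.5541,-.2035,.2787]).tolist())
```

```text
[[277.3 158.5]
 [278.  171.1]
 [271.  171.6]
 [269.1 161.5]] [[276.4 157.6]
 [277.7 169.4]
 [270.3 172.2]
 [268.8 160.3]] rim [263.475 181.975]
0 [[276.4, 157.6], [277.7, 169.4]]
0.003 [[276.3, 156.8], [277.6, 168.6]]
0.006 [[276.2, 155.9], [277.5, 167.8]]
116 [[277.4, 158.6], [278.7, 170.4], [270.8, 172.7], [269.3, 160.9]]
120 [[276.9, 158.1], [278.2, 169.9], [270.5, 172.4], [269.1, 160.6]]
128 [[275.7, 157.1], [277.1, 168.9], [270.0, 171.9], [268.5, 160.1]]
132 [[275.0, 156.6], [276.4, 168.4], [269.6, 171.7], [268.1, 159.8]]
```

```bash
python3 -c "
from h import *
plan([.52,.02,.338],90);plan([.4857,.2272,.338],70)
print(onz('top',313,185,.01))"
```

```text
3.42 [ 0.5544 -0.2037  0.3373] force [ 0.1  0.2 -2.4] mom [-0.03 -0.11 -0.03] open 0.593 grip 30.0 q [-31.  21.  79.  -0.  80. -65.] -> [0.685, 0.317, -0.005, 0.004, 0.005, 0.747]
3.42 [ 0.5544 -0.2037  0.3373] force [ 0.1  0.2 -2.4] mom [-0.03 -0.11 -0.03] open 0.593 grip 30.0 q [-31.  21.  79.  -0.  80. -65.] -> [1.323, 0.604, -0.007, 0.005, 0.004, 1.191]
[0.63744874 0.03343614 0.01      ]
```

Emit:
step_arm --pt "0.06 0.03 0 0 0 0.08 1" --pt "0.15 0.07 0 0 0 0.2 1" --pt "0.25 0.12 0 0 0 0.32 1" --pt "0.36 0.17 0 0 0 0.44 1" --pt "0.47 0.22 0 0 0 0.55 1" --pt "0.57 0.26 0 0 0 0.65 1" --pt "0.65 0.3 0 0 0 0.72 1" --pt "0.69 0.32 0 0 0 0.75 1"

```text
time_s: 4.08
position: [0.5164, 0.0259, 0.333]
tcp_rot: [[0.003, 1.0, -0.005], [1.0, -0.003, 0.002], [0.002, -0.005, -1.0]]
force: [0.8, 0.3, -1.2]
opening: 0.596
grasp_force: 30.0
```

```bash
python3 -c "
from h import *
plan([.4857,.2272,.338],70)"
```

```text
4.08 [0.5164 0.0259 0.333 ] force [ 0.8  0.3 -1.2] mom [-0.06 -0.12 -0.01] open 0.596 grip 30.0 q [-10.  15.  89.   0.  76.  -9.] -> [0.671, -0.104, -0.015, -0.006, -0.002, 0.441]
```

Emit:
step_arm --pt "0.08 -0.02 0 0 0 0.1 1" --pt "0.18 -0.04 0 0 0 0.2 1" --pt "0.28 -0.06 0 0 0 0.3 1" --pt "0.38 -0.08 0 0 0 0.38 1" --pt "0.48 -0.1 0 0 0 0.44 1" --pt "0.58 -0.1 0 0 0 0.44 1" --pt "0.65 -0.1 0 0 0 0.44 1" --pt "0.67 -0.1 0 0 0 0.44 1"

```text
time_s: 4.75
position: [0.4879, 0.2264, 0.333]
tcp_rot: [[0.338, 0.941, -0.003], [0.941, -0.338, 0.001], [-0.001, -0.003, -1.0]]
force: [-0.3, -1.1, -2.4]
opening: 0.593
grasp_force: 30.0
```

```bash
python3 -c "
from h import *
plan([.4857,.2272,.276],70)"
```

```text
4.75 [0.4879 0.2264 0.333 ] force [-0.3 -1.1 -2.4] mom [-0.04 -0.11  0.03] open 0.593 grip 30.0 q [13. 17. 86.  0. 77. 33.] -> [0.0, -0.007, 0.19, -0.004, 0.001, 0.005]
```

Emit:
step_arm --pt "0 -0.005 0.05 0 0 0 1" --pt "0 -0.005 0.12 0 0 0 1" --pt "0 -0.005 0.18 0 0 0 1" --pt "0 -0.005 0.18 0 0 0 1" --pt "0 -0.005 0.18 0 0 0 1"

```text
time_s: 5.17
position: [0.4868, 0.2232, 0.2793]
tcp_rot: [[0.342, 0.94, -0.005], [0.94, -0.342, -0.001], [-0.003, -0.004, -1.0]]
force: [-0.1, 0.4, -1.7]
opening: 0.596
grasp_force: 30.0
```

Run:
```python
from h import *
from rig import capture
import cv2
plan([.4857,.2272,.276],70)
ims=[]
d={}
for n in("scene","top"): d[n]=capture(n)
pickle.dump(d,open("c2.pkl","wb"))
p=np.array([.53,.24,.246])
for n in d:
    u,v=proj(n,p,d).astype(int);im=d[n]["image"][v-35:v+35,u-35:u+35,::-1];ims.append(cv2.resize(im,(400,400),interpolation=cv2.INTER_CUBIC));print(n,u-35,v-35)
cv2.imwrite("pics/g3.png",np.hstack(ims))
```

```text
5.17 [0.4868 0.2232 0.2793] force [-0.1  0.4 -1.7] mom [-0.05 -0.03  0.07] open 0.596 grip 30.0 q [13. 20. 91. -0. 70. 33.] -> [0.011, -0.008, 0.011, -0.005, 0.004, 0.0]
scene 365 142
top 214 172
```

View pics/g3.png

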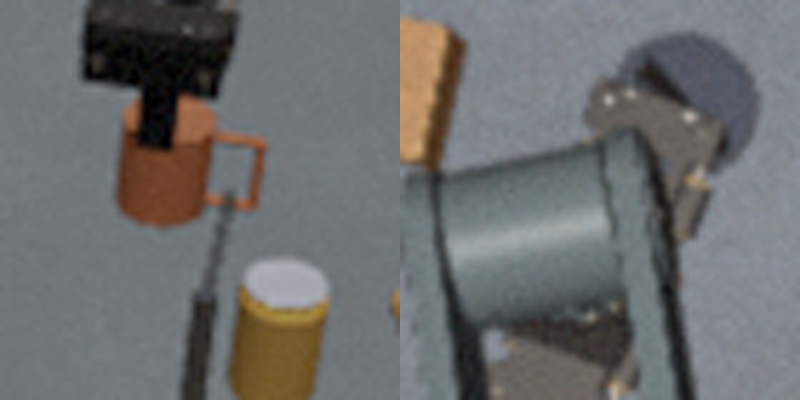

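The handle's opening is centred at crop (235,172), just beyond the hook tip at (230,192). I'll check the line-up numerically.

Run:
```python
from h import *
d=pickle.load(open("c2.pkl","rb"))
k=70/400
o=np.array([[263,143],[257,205],[208,203],[212,138],[235,172],[230,192]])*k+[364.6,141.6]
print("obs",o.round(1).tolist())
T=np.array([.4868,.2232,.2793]);
for yaw in(66,70,74):
  a=np.radians(yaw);e=np.array([np.cos(a),np.sin(a),0])
  print(yaw,[proj("scene",T+e*r+[0,0,h-.06],d).tolist() for r,h in((.054,.052),(.054,.008),(.027,.008),(.027,.052),(.0405,.030))])
for s in(.050,.094,.124):
  print(s,proj("scene",[.6155-.94*s,.2215+.341*s,.246],d))
print("tip252",proj("scene",[.6155-.94*.094,.2215+.341*.094,.252],d),"post",proj("scene",[.6155,.2215,.248],d))
c=np.linalg.inv(d["scene"]["world_from_camera"])
for u,v in(o[4],):
  o_,r=ray("scene",u,v,d)
  # intersect vertical plane across hook at s=.124
  h=np.array([-.94,.341,0]);P=np.array([.6155,.2215,0]);t=(.124-h@(o_-P))/(h@r);print("opening centre",o_+t*r)
print("hook pt .124",.6155-.94*.124,.2215+.341*.124)
```

```text
obs [[410.6, 166.6], [409.6, 177.5], [401.0, 177.1], [401.7, 165.8], [405.7, 171.7], [404.8, 175.2]]
66 [[409.8, 166.9], [408.2, 178.0], [400.3, 176.4], [401.7, 165.4], [405.0, 171.7]]
70 [[410.0, 166.4], [408.4, 177.4], [400.4, 176.1], [401.8, 165.1], [405.1, 171.3]]
74 [[410.1, 165.8], [408.5, 176.8], [400.5, 175.8], [401.9, 164.8], [405.2, 170.8]]
0.05 [402.2 184. ]
0.094 [404.3 176.6]
0.124 [405.7 171.8]
tip252 [404.5 175.1] post [399.7 192.4]
opening centre [0.49898044 0.26393875 0.24640653]
hook pt .124 0.49894000000000005 0.263784
```

Emit:
step_arm --pt "0 0.03 0.005 0 0 0 1" --pt "0 0.06 0.005 0 0 0 1" --pt "0 0.1 0.005 0 0 0 1" --pt "0 0.14 0.005 0 0 0 1" --pt "0 0.18 0.005 0 0 0 1" --pt "0 0.21 0.005 0 0 0 1" --pt "0 0.24 0.005 0 0 0 1" --pt "0 0.24 0.005 0 0 0 1"

```text
time_s: 5.93
position: [0.558, 0.1986, 0.2793]
tcp_rot: [[0.343, 0.939, 0.002], [0.939, -0.343, -0.0], [0.0, 0.002, -1.0]]
force: [1.4, 1.1, -1.1]
opening: 0.596
grasp_force: 30.0
```

Emit:
step_arm --pt "0 0 0 0 0 0 1" --pt "0 0 0.02 0 0 0 1" --pt "0 0 0.04 0 0 0 1" --pt "0 0 0.05 0 0 0 1" --pt "0 0 0.06 0 0 0 1" --pt "0 0 0.06 0 0 0 1" --pt "0 0 0.06 0 0 0 1"

```text
time_s: 6.52
position: [0.5554, 0.1997, 0.2612]
tcp_rot: [[0.341, 0.94, -0.001], [0.94, -0.341, -0.0], [-0.0, -0.001, -1.0]]
force: [-0.3, -0.8, -0.9]
opening: 0.598
grasp_force: 30.0
```

Run:
```python
from h import *
from rig import capture
import cv2
plan([.5552,.202,.256],70)
d={"scene":capture("scene")}
u,v=proj("scene",[.5685,.2386,.246],d).astype(int);im=d["scene"]["image"][v-35:v+35,u-35:u+35,::-1]
cv2.imwrite("pics/g4.png",cv2.resize(im,(560,560),interpolation=cv2.INTER_CUBIC));print(u-35,v-35)
```

```text
6.52 [0.5554 0.1997 0.2612] force [-0.3 -0.8 -0.9] mom [ 0.02 -0.16  0.03] open 0.598 grip 30.0 q [ 9. 25. 85.  0. 70. 29.] -> [0.007, -0.003, 0.017, -0.001, 0.0, 0.001]
367 149
```

View pics/g4.png

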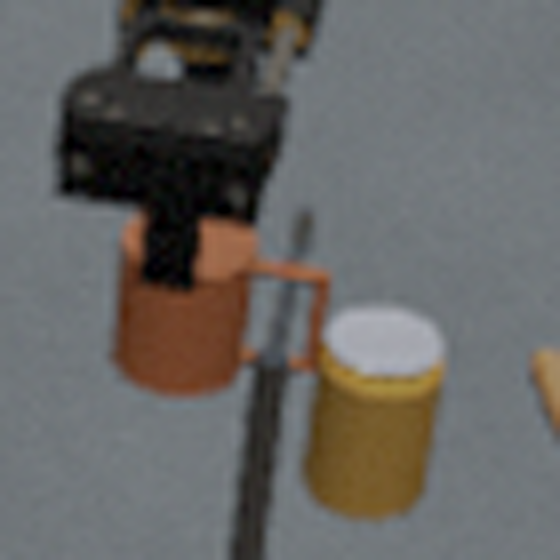

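The hook bar runs through the handle loop: the handle's top bar is at crop (290,268), with the tip seen beyond it at (303,215). I'll lower gently to contact.

Emit:
step_arm --pt "0 0 0.004 0 0 0 1" --pt "0 0 0.008 0 0 0 1" --pt "0 0 0.012 0 0 0 1" --pt "0 0 0.012 0 0 0 1" --pt "0 0 0.012 0 0 0 1"

```text
time_s: 6.98
position: [0.5556, 0.1995, 0.2578]
tcp_rot: [[0.341, 0.94, -0.0], [0.94, -0.341, -0.0], [-0.0, -0.0, -1.0]]
force: [-0.9, -0.6, -1.2]
opening: 0.596
grasp_force: 30.0
```

Emit:
step_arm --pt "0 0 0.004 0 0 0 1" --pt "0 0 0.008 0 0 0 1" --pt "0 0 0.01 0 0 0 1" --pt "0 0 0.01 0 0 0 1"

```text
time_s: 7.32
position: [0.5555, 0.1995, 0.2546]
tcp_rot: [[0.341, 0.94, -0.0], [0.94, -0.341, -0.0], [-0.0, -0.0, -1.0]]
force: [-0.9, 0.0, -2.1]
opening: 0.597
grasp_force: 30.0
```

Emit:
step_arm --pt "0 0 0.004 0 0 0 1" --pt "0 0 0.008 0 0 0 1" --pt "0 0 0.008 0 0 0 1"

```text
time_s: 7.57
position: [0.5557, 0.1994, 0.2524]
tcp_rot: [[0.341, 0.94, 0.0], [0.94, -0.341, -0.0], [-0.0, 0.0, -1.0]]
force: [1.2, -0.8, -1.0]
opening: 0.597
grasp_force: 30.0
```

Emit:
step_arm --pt "0 0 0.004 0 0 0 1" --pt "0 0 0.008 0 0 0 1" --pt "0 0 0.008 0 0 0 1"

```text
time_s: 7.82
position: [0.5557, 0.1993, 0.2501]
tcp_rot: [[0.341, 0.94, 0.0], [0.94, -0.341, -0.001], [-0.0, 0.0, -1.0]]
force: [-0.8, -1.0, 1.2]
opening: 0.596
grasp_force: 30.0
```

Emit:
step_arm --pt "0 0 0 0 0 0 0" --pt "0 0 0 0 0 0 -0.6" --pt "0 0 0 0 0 0 -1" --pt "0 0 0 0 0 0 -1" --pt "0 0 0 0 0 0 -1" --pt "0 0 0 0 0 0 -1" --pt "0 0 0 0 0 0 -1" --pt "0 0 0 0 0 0 -1"

```text
time_s: 8.48
position: [0.5557, 0.1996, 0.25]
tcp_rot: [[0.341, 0.94, 0.0], [0.94, -0.341, 0.0], [0.0, -0.0, -1.0]]
force: [0.1, -0.3, -0.1]
opening: 0.976
grasp_force: 0.0
```

Emit:
step_arm --pt "0 0 -0.04 0 0 0 -1" --pt "0 0 -0.1 0 0 0 -1" --pt "0 0 -0.2 0 0 0 -1" --pt "0 0 -0.3 0 0 0 -1" --pt "0 0 -0.4 0 0 0 -1" --pt "0 0 -0.4 0 0 0 -1"

```text
time_s: 8.98
position: [0.5589, 0.2002, 0.3772]
tcp_rot: [[0.341, 0.94, 0.014], [0.94, -0.341, 0.002], [0.007, 0.012, -1.0]]
force: [0.6, -0.2, 1.2]
opening: 0.996
grasp_force: 0.0
```

Run:
```python
from h import *
from rig import capture
import cv2
plan([.545,-.03,.34],90)
d={"scene":capture("scene")}
u,v=proj("scene",[.5685,.2386,.246],d).astype(int);im=d["scene"]["image"][v-35:v+35,u-35:u+35,::-1]
cv2.imwrite("pics/g5.png",cv2.resize(im,(560,560),interpolation=cv2.INTER_CUBIC));print(u-35,v-35)
```

```text
8.98 [0.5589 0.2002 0.3772] force [ 0.6 -0.2  1.2] mom [ 0.03 -0.09  0.04] open 0.996 grip 0.0 q [ 9. 20. 75.  0. 84. 29.] -> [-0.738, 0.217, 0.122, 0.017, -0.006, -0.443]
367 149
```

View pics/g5.png

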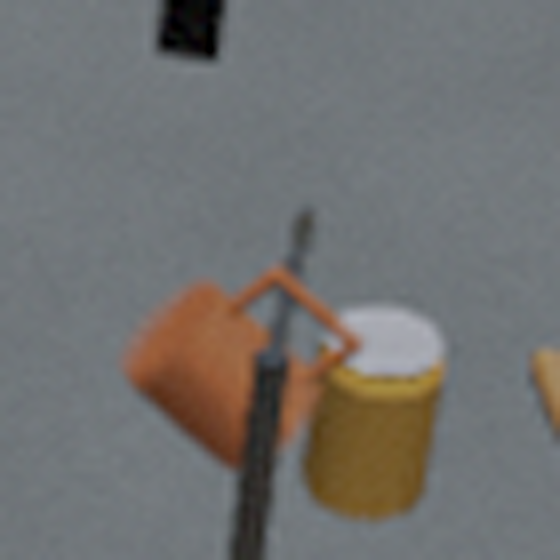

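The cup hangs by its handle on the bar, with the loop corner on the hook at crop (278,272). Next is the knob, now uncovered in both views.

Run:
```python
from h import *
from rig import capture
import cv2
d={n:capture(n) for n in("scene","top")};pickle.dump(d,open("c3.pkl","wb"))
ims=[]
for n in d:
    u,v=proj(n,[.551,-.203,.17],d).astype(int);im=cv2.resize(d[n]["image"][v-25:v+25,u-20:u+20,::-1],None,fx=10,fy=10,interpolation=cv2.INTER_CUBIC)
    for k in range(0,40,10): cv2.putText(im,str(u-20+k),(k*10,9),0,.35,(0,0,255))
    for k in range(0,50,10): cv2.putText(im,str(v-25+k),(0,k*10+4),0,.35,(0,0,255))
    ims.append(im)
cv2.imwrite("pics/k.png",np.hstack(ims))
```

```text
(no output)
```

View pics/k.png

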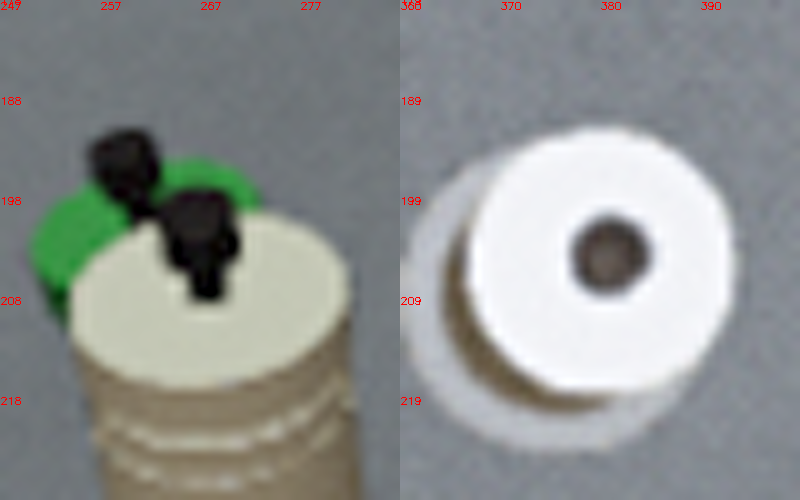

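Run:
```python
from h import *
d=pickle.load(open("c3.pkl","rb"))
g=.45
print("knob mid",tri((267.1-g,201-g),(381-g,204.6-g),d), "top@z.194",onz("top",381-g,204.6-g,.194,d),"scene@.183",onz("scene",267.1-g,201-g,.183,d))
print("lid top",onz("top",360+20.2-g,179+26-g,.156,d),onz("scene",247+21-g,178+30-g,.156,d))
plan([.5515,-.2025,.34],90)
```

```text
knob mid (array([ 0.5499, -0.2034,  0.1818]), np.float64(0.0004)) top@z.194 [ 0.54877293 -0.20218546  0.194     ] scene@.183 [ 0.55142173 -0.20286843  0.183     ]
lid top [ 0.55078574 -0.20367239  0.156     ] [ 0.5549374  -0.20251236  0.156     ]
9.13 [0.5553 0.1995 0.3699] force [ 0.5 -0.4 -0.3] mom [-0.01 -0.06  0.  ] open 1.0 grip 0.0 q [ 9. 20. 76.  0. 84. 29.] -> [-1.264, 0.445, 0.1, -0.0, 0.0, -0.444]
```

Emit:
step_arm --pt "-0.06 0.02 0 0 0 0 -1" --pt "-0.16 0.055 0 0 0 0 -1" --pt "-0.28 0.1 0 0 0 0 -1" --pt "-0.4 0.14 0 0 0 0 -1" --pt "-0.52 0.185 0 0 0 0 -1" --pt "-0.64 0.225 0 0 0 0 -1" --pt "-0.76 0.265 0.1 0 0 0 -1" --pt "-0.88 0.31 0.15 0 0 0 -1"

```text
time_s: 9.8
position: [0.5514, -0.0756, 0.325]
tcp_rot: [[0.341, 0.94, -0.003], [0.94, -0.341, 0.002], [0.001, -0.003, -1.0]]
force: [0.0, 0.5, -0.8]
opening: 0.999
grasp_force: 0.0
```

```bash
python3 -c "
from h import *
plan([.5505,-.203,.26],70);plan([.5505,-.203,.191],70)"
```

```text
9.8 [ 0.5514 -0.0756  0.325 ] force [ 0.   0.5 -0.8] mom [-0.04 -0.09  0.01] open 0.999 grip 0.0 q [-19.  19.  84.   0.  77.   1.] -> [-0.4, 0.143, 0.216, -0.004, -0.001, 0.001]
9.8 [ 0.5514 -0.0756  0.325 ] force [ 0.   0.5 -0.8] mom [-0.04 -0.09  0.01] open 0.999 grip 0.0 q [-19.  19.  84.   0.  77.   1.] -> [-0.4, 0.144, 0.446, -0.004, -0.001, 0.001]
```

Emit:
step_arm --pt "-0.1 0.035 0 0 0 0 -1" --pt "-0.2 0.07 0.05 0 0 0 -1" --pt "-0.3 0.11 0.1 0 0 0 -1" --pt "-0.38 0.136 0.16 0 0 0 -1" --pt "-0.4 0.143 0.22 0 0 0 -1" --pt "-0.4 0.143 0.22 0 0 0 -1" --pt "-0.4 0.143 0.22 0 0 0 -1"

```text
time_s: 10.38
position: [0.5506, -0.2016, 0.259]
tcp_rot: [[0.343, 0.939, -0.005], [0.939, -0.343, 0.004], [0.002, -0.006, -1.0]]
force: [0.5, 0.8, 0.1]
opening: 1.001
grasp_force: 0.0
```

```bash
python3 -c "
from h import *
plan([.5505,-.203,.191],70)"
```

```text
10.38 [ 0.5506 -0.2016  0.259 ] force [0.5 0.8 0.1] mom [ 0.01 -0.09 -0.04] open 1.001 grip 0.0 q [-31.  25.  85.   0.  70. -11.] -> [-0.005, 0.003, 0.227, -0.008, -0.002, -0.001]
```

Emit:
step_arm --pt "0 0 0.06 0 0 0 -1" --pt "0 0 0.12 0 0 0 -1" --pt "0 0 0.18 0 0 0 -1" --pt "0 0 0.22 0 0 0 -1" --pt "0 0 0.22 0 0 0 -1" --pt "0 0 0.22 0 0 0 -1" --pt "0 0 0.22 0 0 0 -1" --pt "0 0 0.22 0 0 0 -1"

```text
time_s: 11.05
position: [0.5532, -0.2022, 0.1971]
tcp_rot: [[0.341, 0.94, 0.003], [0.94, -0.341, -0.001], [-0.0, 0.003, -1.0]]
force: [0.0, 0.7, 0.1]
opening: 1.002
grasp_force: 0.0
```

```bash
python3 -c "
from h import *
plan([.5505,-.203,.191],70)"
```

```text
11.05 [ 0.5532 -0.2022  0.1971] force [0.  0.7 0.1] mom [-0.05 -0.04 -0.01] open 1.002 grip 0.0 q [-31.  29.  89.   0.  62. -11.] -> [-0.006, -0.008, 0.02, 0.004, 0.001, 0.002]
```

Emit:
step_arm --pt "-0.006 -0.008 0.017 0 0 0 -1" --pt "-0.006 -0.008 0.017 0 0 0 -1" --pt "-0.006 -0.008 0.017 0 0 0 0.5" --pt "-0.006 -0.008 0.017 0 0 0 1" --pt "-0.006 -0.008 0.017 0 0 0 1" --pt "-0.006 -0.008 0.017 0 0 0 1" --pt "-0.006 -0.008 0.017 0 0 0 1" --pt "-0.006 -0.008 0.017 0 0 0 1"

```text
time_s: 11.72
position: [0.5494, -0.2031, 0.1904]
tcp_rot: [[0.341, 0.94, 0.0], [0.94, -0.341, -0.0], [0.0, 0.0, -1.0]]
force: [-0.0, 0.2, -0.4]
opening: 0.635
grasp_force: 0.0
```

Emit:
step_arm --pt "0 0 0 0 0 0 1" --pt "0 0 0 0 0 0 1" --pt "0 0 0 0 0 0 1" --pt "0 0 0 0 0 0 1"

```text
time_s: 12.05
position: [0.5495, -0.2031, 0.1904]
tcp_rot: [[0.341, 0.94, 0.0], [0.94, -0.341, -0.0], [0.0, 0.0, -1.0]]
force: [2.3, -0.6, 0.6]
opening: 0.327
grasp_force: 1.3
```

```bash
python3 -c "
from h import *
plan([.5505,-.203,.191],70)"
```

```text
12.05 [ 0.5495 -0.2031  0.1904] force [ 2.3 -0.6  0.6] mom [-0.16 -0.53  0.03] open 0.327 grip 1.3 q [-31.  30.  90.   0.  61. -11.] -> [0.002, 0.003, -0.002, 0.0, -0.0, 0.001]
```

Emit:
step_arm --pt "0 0 0 0 0 0 1" --pt "0 0 0 0 0 0 1" --pt "0 0 0 0 0 0 1" --pt "0 0 0 0 0 0 1"

```text
time_s: 12.38
position: [0.5496, -0.2032, 0.1904]
tcp_rot: [[0.341, 0.94, 0.001], [0.94, -0.341, -0.0], [0.0, 0.001, -1.0]]
force: [0.9, -0.8, -0.5]
opening: 0.304
grasp_force: 30.0
```

```bash
python3 -c "
from h import *
plan([.5505,-.203,.191],70)"
```

```text
12.38 [ 0.5496 -0.2032  0.1904] force [ 0.9 -0.8 -0.5] mom [-0.12 -0.25  0.02] open 0.304 grip 30.0 q [-31.  30.  90.   0.  61. -11.] -> [0.002, 0.002, -0.002, 0.001, -0.0, 0.001]
```

Emit:
step_arm --pt "0 0 0 0 0 -0.05 1" --pt "0 0 0 0 0 -0.11 1" --pt "0 0 0 0 0 -0.17 1" --pt "0 0 0 0 0 -0.22 1" --pt "0 0 0 0 0 -0.22 1"

```text
time_s: 12.8
position: [0.5492, -0.2031, 0.1904]
tcp_rot: [[0.174, 0.985, -0.0], [0.985, -0.174, 0.0], [-0.0, -0.0, -1.0]]
force: [0.5, -0.4, 0.5]
opening: 0.301
grasp_force: 30.0
```

```bash
python3 -c "
from h import *
plan([.5505,-.203,.191],70)"
```

```text
12.8 [ 0.5492 -0.2031  0.1904] force [ 0.5 -0.4  0.5] mom [-0.06 -0.17  0.03] open 0.301 grip 30.0 q [-31.  30.  90.  -0.  61. -21.] -> [0.001, 0.004, -0.002, -0.0, 0.0, 0.222]
```

Emit:
step_arm --pt "0 0 0 0 0 -0.12 1" --pt "0 0 0 0 0 -0.25 1" --pt "0 0 0 0 0 -0.38 1" --pt "0 0 0 0 0 -0.51 1" --pt "0 0 0 0 0 -0.64 1" --pt "0 0 0 0 0 -0.77 1" --pt "0 0 0 0 0 -0.9 1" --pt "0 0 0 0 0 -1.0 1"

```text
time_s: 13.47
position: [0.5499, -0.2029, 0.1904]
tcp_rot: [[-0.575, 0.818, 0.001], [0.818, 0.575, 0.0], [-0.0, 0.001, -1.0]]
force: [1.5, 1.0, -0.3]
opening: 0.301
grasp_force: 30.0
```

Emit:
step_arm --pt "0 0 0 0 0 -0.05 1" --pt "0 0 0 0 0 -0.1 1" --pt "0 0 0 0 0 -0.1 1" --pt "0 0 0 0 0 -0.1 1"

```text
time_s: 13.8
position: [0.5499, -0.2031, 0.1905]
tcp_rot: [[-0.634, 0.773, 0.001], [0.773, 0.634, -0.0], [-0.001, 0.001, -1.0]]
force: [2.7, 0.0, -0.4]
opening: 0.304
grasp_force: 30.0
```

```bash
python3 -c "
from h import *
plan([.5505,-.203,.191],70)"
```

```text
13.8 [ 0.5499 -0.2031  0.1905] force [ 2.7  0.  -0.4] mom [ 0.1  -0.51  0.  ] open 0.304 grip 30.0 q [-31.  30.  90.   0.  61. -71.] -> [-0.001, 0.002, -0.002, 0.002, 0.0, 1.319]
```

Emit:
step_arm --pt "0 0 -0.01 0 0 0 1" --pt "0 0 -0.02 0 0 0 1" --pt "0 0 -0.03 0 0 0 1" --pt "0 0 -0.03 0 0 0 1"

```text
time_s: 14.13
position: [0.5495, -0.203, 0.1999]
tcp_rot: [[-0.635, 0.772, 0.0], [0.772, 0.635, 0.0], [-0.0, 0.0, -1.0]]
force: [1.6, 1.5, -3.2]
opening: 0.299
grasp_force: 30.0
```

The force is about the lid's weight, so it's free. I'll lift to 10 cm.

Emit:
step_arm --pt "0 0 -0.03 0 0 0 1" --pt "0 0 -0.08 0 0 0 1" --pt "0 0 -0.14 0 0 0 1" --pt "0 0 -0.2 0 0 0 1" --pt "0 0 -0.25 0 0 0 1" --pt "0 0 -0.28 0 0 0 1" --pt "0 0 -0.3 0 0 0 1" --pt "0 0 -0.3 0 0 0 1"

```text
time_s: 14.8
position: [0.5495, -0.2035, 0.2908]
tcp_rot: [[-0.635, 0.772, 0.001], [0.772, 0.635, -0.001], [-0.002, 0.0, -1.0]]
force: [0.3, -0.3, -3.1]
opening: 0.302
grasp_force: 30.0
```

Emit:
step_arm --pt "0 0 0 0 0 0 1" --pt "0 0 0 0 0 0 1" --pt "0 0 0 0 0 0 1" --pt "0 0 0 0 0 0 1" --pt "0 0 0 0 0 0 1" --pt "0 0 0 0 0 0 1" --pt "0 0 0 0 0 0 1" --pt "0 0 0 0 0 0 1"

```text
time_s: 15.47
position: [0.5494, -0.2031, 0.2893]
tcp_rot: [[-0.635, 0.772, -0.0], [0.772, 0.635, 0.0], [0.0, -0.0, -1.0]]
force: [-0.6, 0.0, -3.1]
opening: 0.301
grasp_force: 30.0
```

Run:
```python
from h import *
from rig import capture
import cv2
plan([.5505,-.203,.29])
im=capture("scene")["image"][110:290,190:450,::-1]
cv2.imwrite("pics/f.png",cv2.resize(im,None,fx=3,fy=3,interpolation=cv2.INTER_CUBIC))
```

```text
15.47 [ 0.5494 -0.2031  0.2893] force [-0.6  0.  -3.1] mom [ 0.02 -0.14  0.04] open 0.301 grip 30.0 q [-31.  23.  83.  -0.  73. -71.] -> [-0.002, 0.003, -0.002]
```

View pics/f.png

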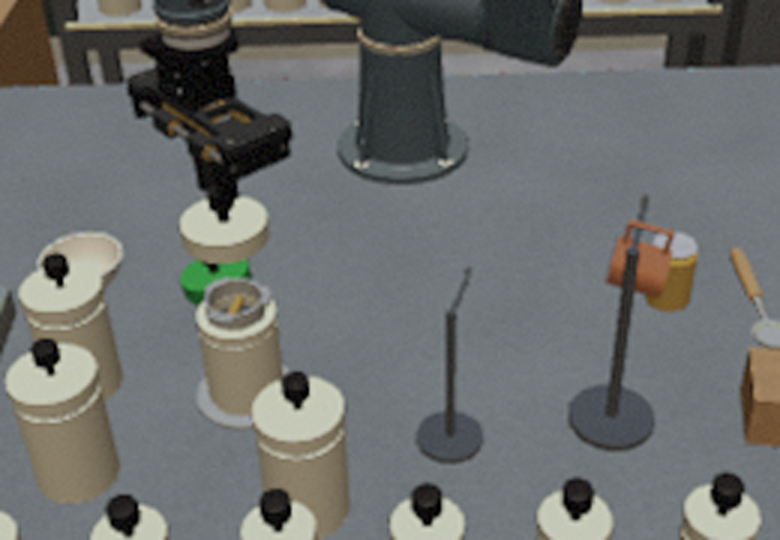

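The lid is held level above the open canister at crop (224,230). The cup hangs on the big hook at (645,260). Handing in.

```bash
python3 -c "
from rig import *
print(hand_in())"
```

```text
the job is handed in; nothing more can be done
None
```

The job is handed in at about 15.5 s with no verdict returned: the last picture shows the cup hanging by its handle on the larger stand's hook and the unscrewed lid held level about 10 cm above the open canister; I saw nothing else disturbed.

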